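# Change the strainer of the citrus juicer

## Robot

A 6-joint arm with a two-finger parallel gripper is mounted at the origin on a cart in front of the work surface, level with it; the furniture and walls round the work are solid. World frame = base frame: x ahead of the robot, y to its left, z up, the work surface at z = 0. Lengths are in m, angles in degrees, forces in N, time in s.
With the tool pointing down it reaches from about 0.3 to 0.85 m from the base axis. Payload 4.2 kg.
Tool frame: the origin (TCP) lies at the very end of the fingers, on their centre line; the grasp point (between the pads) lies 19 mm behind it (hold_point_z is the distance from the TCP to the grasp point, in m); z points along the fingers, y is the line along which they close (so a half turn about z gives the same grasp; the last joint's range is limited). The gripper opens to 91 mm and grips with 3 to 60 N. Pads are 32 mm wide; open, the fingers measure 118 mm over their backs; the gripper's body (76 mm by 178 mm) begins 60 mm behind the grasp point.
Start: joints at [75.344, 18.312, 89.639, -0, 72.044, -1.146], TCP at [0.134, 0.559, 0.214] pointing down, gripper open.
Joint ranges: [-177.97, 177.97], [-48.28, 115.42], [12.27, 149.76], [-77.06, 257.06], [2.81, 150.46], [-146.56, 146.56]. Speed limits (degrees/s): [147.25, 147.25, 180, 180, 180, 180].

## Interface

Orientations are given as a 3x3 rotation matrix whose columns are the frame's x, y, z axes.
In Python, from workcell import goto, servo_line, move_joints, grip, dwell, ik, read_state, snapshot, camera_params, Unreachable, sign_off, hold_point_z gives the robot as it stands. Calls block until the motion is done:
- goto(position, orientation): joint-space move of the TCP to a pose.
- servo_line(position, frame=None, rate=0.15, until_force=None): straight line of the TCP; frame=None keeps the orientation; rate is the mean speed in m/s. With until_force (N) it stops when the force on the tool has changed by that much, and returns True; else False.
- move_joints(angles): joint-space move.
- grip(opening, squeeze=None): finger opening in m; squeeze is the grip in N (None keeps the last); returns when the fingers have stopped.
- dwell(seconds).
- ik(position, orientation): joint angles nearest the present ones, or None.
- read_state(): the state.
- snapshot(name): name is "scene" or "top" or "wrist"; returns the picture (420x560x3 uint8, red, green, blue); there is no depth.
- camera_params(name): a dict with "vertical_fov" (degrees; the focal length in pixels is half the picture's height over the tangent of half this angle, whatever the lens; pixels are square), "cx", "cy" (the principal point, pixels), "position" and "orientation" of the camera in the world. Camera axes: x right, y up, looking along -z (the intrinsics and any distortion apply to the point x, -y, -z); pixel columns grow to the right and rows downward; lengths in m; the calibration is good to about 2 mm. The wrist camera is an equidistant fisheye: a pixel r from the principal point sees the ray r / f radians off the axis. A picture is of the moment at which its call begins: read the wrist's pose just before it. camera_params takes no time and is no camera call; for the wrist camera it gives the pose at the moment of the call.
A pose or a line that the arm cannot do raises Unreachable and nothing moves.
- sign_off(): hands the job in; it is judged then, once.
The state is a dict: "time": time; "joint_positions": joint angles; "dq": joint speeds; "joint_efforts": joint torques, N m; "ee_pos": TCP position; "tcp_rot": TCP orientation; "force": force on the tool from outside, world axes, zero at the start; "wrist_torque": the same for the moment, N m; "width": finger opening in m; "grasp_force": force on a finger pad.
Only numpy, scipy, OpenCV 4.12 (cv2) and the standard library are available. Lean on these libraries where they do the work, as an engineer would, in place of code of your own. Each camera call takes 0.05 s, during which the arm holds its last target. There are 200 camera calls.

## Task

The next glass of juice is to be without pulp, so change the citrus juicer's strainer. Set its clear cover and its nested reamer cones (as many of them as are on it) aside on the table one by one, lift out the coarse strainer and lay it on the empty plate, then slide the fine strainer from the other plate down over the spindle until it is fully home. Put the same cones back over it, smallest first, and the cover last if there was one, all level and fully down, and leave the glass and the tub where they stand.

Things in the scene. Friction and masses are not known exactly. Their poses are not given: they have to be found in the camera images.
- juicer_seat (a point): juicer (fixed): point on the spindle axis at the height of the ledge the strainer's flange lies on, 95 mm above the table; z up. White base and jug 147 mm across; jug lip 139 mm inside, 9 mm above this point; spout to 97 mm along -x, below the lip. Order from below: strainer, small, medium, large cone, cover; each cone stands on the strainer's hub
- juicer_tip (a point): pointed tip of the juicer's upright steel spindle, 16 mm thick, 32 mm above juicer_seat; strainers slide over it with 2 mm to spare all round
- cover_knob (a point): clear dome cover, 129 mm across, 74 mm high, open below, with a white round knob on top, 26 mm across, 23 mm high (grip there). Point: knob centre, 85 mm above the cover's lower edge; z up. Fully home the edge stands on the strainer's flange inside the jug's lip, the point 89 mm above juicer_seat. May be absent.
- cone_large_c (a point): large reamer cone, white plastic ribbed cap, hollow, 62 mm high; straight skirt 66 mm across, lowest 32 mm (grip there), bore 59 mm. Point: on its axis half-way up, 31 mm above its lower edge; z up. Fully home its edge stands on the strainer's hub and the point is 35 mm above juicer_seat. May be absent.
- cone_medium_c (a point): medium reamer cone, white plastic ribbed cap, hollow, 52 mm high; straight skirt 53 mm across, lowest 28 mm (grip there), bore 46 mm. Point: on its axis half-way up, 26 mm above its lower edge; z up. Fully home its edge stands on the strainer's hub and the point is 30 mm above juicer_seat. May be absent.
- cone_small_c (a point): small reamer cone, white plastic ribbed cap, hollow, 42 mm high; straight skirt 40 mm across, lowest 24 mm (grip there), bore 32 mm. Point: on its axis half-way up, 21 mm above its lower edge; z up. Fully home its edge stands on the strainer's hub and the point is 25 mm above juicer_seat.
- strainer_coarse_collar (a point): coarse strainer, steel dish, 14 wide slots, starts in the juicer. Flange 129 mm across; gutter 14 mm deep below it, 103 mm across; flat hub 74 mm, level with flange top; upright collar on it 28 mm across, bore 20 mm, 22 mm tall (grip there). Point: collar centre, 29 mm above the dish's bottom; z up. Fully home it is 15 mm above juicer_seat; on a plate 38 mm above the table.
- strainer_fine_collar (a point): fine strainer, steel dish, 44 narrow slots, starts on plate_a. Flange 129 mm across; gutter 14 mm deep below it, 103 mm across; flat hub 74 mm, level with flange top; upright collar on it 28 mm across, bore 20 mm, 22 mm tall (grip there). Point: collar centre, 29 mm above the dish's bottom; z up. Fully home it is 15 mm above juicer_seat; on a plate 38 mm above the table.
- plate_a: patterned plate, 200 mm across, rim 21 mm high, well about 9 mm above the table, on which the fine strainer lies at the start. Loose. Origin at the centre of its underside
- plate_b: the same kind of plate, empty at the start; the coarse strainer is to lie in its well. Loose. Origin at the centre of its underside
- glass: drinking glass, 80 mm across, 91 mm high, bystander; origin at the centre of its underside
- tub: tub with lid, 72 mm across and high, bystander; origin at the centre of its underside. Not listed: bowl, spoon and mug at the far edge of the table (the bowl and mug beyond x = 0.73, the spoon along the left edge), a flat packet at the near edge (x below 0.40)

How it is judged:
By the outcome, as a careful person would: the job done as asked, in the order asked, and still so for the second after the job is handed in, with the robot touching nothing.
Of cone_medium, cone_large, cover only 2 to 3 are there at a start; the rules pass over those that are not, and their reading is None.
At some moment in a run one of plate_a, plate_b may be knocked a few centimetres aside while the robot is not near it.
It also fails if it takes over 210 s, if anything falls off the work surface, if the arm or the gripper's body presses on something with over 40 N, if the wrist force passes 120 N, or if a joint passes its speed limit or range.

## Working session

There is one attempt and no reset: what is moved stays moved. The work goes in short steps, each a Python script; the robot and the scene stay as the last script left them, time stands still between calls to the robot, and variables do not carry over. Pictures are saved under pics/ and viewed, at most 14 in all, crops included, and the job is handed in when it is done.

```bash
ls; mkdir -p pics; python3 - <<'E'
from workcell import *
import cv2
for n in ("scene","top","wrist"):
    p=camera_params(n); print(n,p)
    cv2.imwrite(f"pics/{n}0.png",snapshot(n)[:,:,::-1])
s=read_state();print(s['time'],s['width'],hold_point_z() if callable(hold_point_z) else hold_point_z, s['tcp_rot'])
E
```

```text
pics
scene {'vertical_fov': 50.20682949488141, 'cx': 285.3537259764264, 'cy': 205.187505622317, 'position': array([ 1.18419113, -0.14457723,  0.87600502]), 'orientation': array([[ 0.23292589, -0.74898183,  0.62029972],
       [ 0.97231958,  0.16726256, -0.16314981],
       [ 0.01844332,  0.64113138,  0.76720949]])}
top {'vertical_fov': 51.59656575441688, 'cx': 274.27597888257077, 'cy': 209.2826966371246, 'position': array([ 4.28231225e-01, -2.26460976e-04,  1.13098012e+00]), 'orientation': array([[-0.0109226 ,  0.98435587, -0.17585285],
       [-0.9996827 , -0.01474158, -0.02042521],
       [-0.02269803,  0.17557396,  0.98420454]])}
wrist {'vertical_fov': 65.70646984690485, 'cx': 280.96325205041546, 'cy': 207.1442340792623, 'position': array([0.0545739 , 0.57787456, 0.38417331]), 'orientation': array([[ 0.23385545, -0.93148158, -0.27866413],
       [ 0.97227066,  0.22369598,  0.06818998],
       [-0.00118167, -0.28688355,  0.95796473]])}
0.15 0.09136803717448318 0.0188 [[-9.72335676e-01  2.33587749e-01 -3.09296341e-04]
 [ 2.33587954e-01  9.72334825e-01 -1.28682133e-03]
 [ 1.53904224e-07 -1.32347019e-03 -9.99999124e-01]]
```

View pics/top0.png

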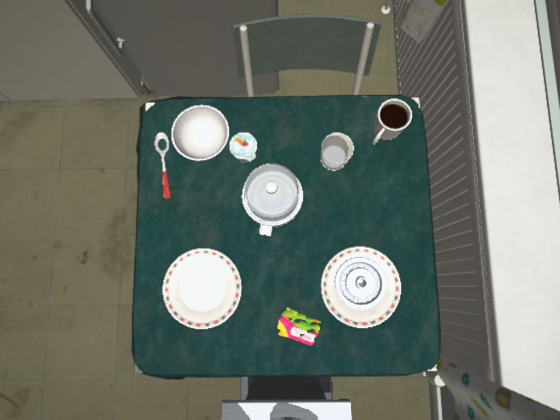

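View pics/scene0.png

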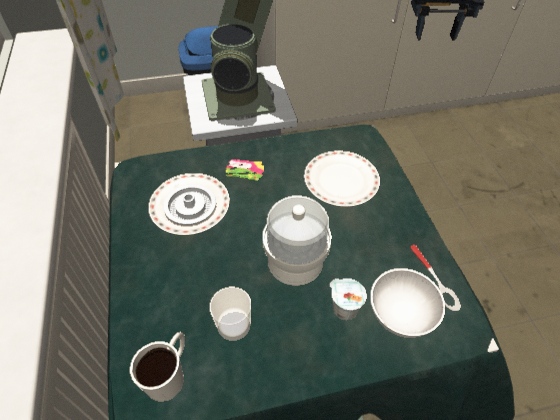

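The top view shows the juicer with its cover at (272,193), knob (271,187), plate_b empty at (202,288), plate_a with the fine strainer collar at (361,283), glass (337,150) and tub (243,147). In the scene view the knob is at (298,211), so the cover is present.

```bash
cat > h.py <<'E'
from workcell import *
import numpy as np, cv2
def ray(p,u,v,fish=False):
    f=210/np.tan(np.radians(p['vertical_fov']/2))
    x,y=(u-p['cx']),(v-p['cy'])
    if fish:
        r=np.hypot(x,y)+1e-12; a=r/f
        d=np.array([np.sin(a)*x/r,-np.sin(a)*y/r,-np.cos(a)])
    else: d=np.array([x/f,-y/f,-1])
    return p['position'],p['orientation']@d
def at_z(p,u,v,z,fish=False):
    c,d=ray(p,u,v,fish); return c+d*(z-c[2])/d[2]
def proj(p,X,fish=False):
    f=210/np.tan(np.radians(p['vertical_fov']/2))
    q=p['orientation'].T@(np.asarray(X)-p['position']); x,y,z=q[0],-q[1],-q[2]
    r=np.hypot(x,y)
    s=f*np.arctan2(r,z)/(r+1e-12) if fish else f/z
    return np.array([p['cx']+s*x,p['cy']+s*y])
def tri(rays):
    A=np.zeros((3,3));b=np.zeros(3)
    for c,d in rays:
        d=d/np.linalg.norm(d);M=np.eye(3)-np.outer(d,d);A+=M;b+=M@c
    return np.linalg.solve(A,b)
def R(yaw=0):
    """tool down; closing axis (tool y) at yaw deg from world y"""
    a=np.radians(yaw);c,s=np.cos(a),np.sin(a)
    y=np.array([-s,c,0]);z=np.array([0,0,-1.]);return np.column_stack([np.cross(y,z),y,z])
def st():
    s=read_state();print('t%.1f'%s['time'],'tcp',np.round(s['ee_pos'],4),'F',np.round(s['force'],1),'T',np.round(s['wrist_torque'],2),'w%.4f'%s['width'],'g%.1f'%s['grasp_force']);return s
E
python3 - <<'E'
from h import *
T=camera_params('top');S=camera_params('scene')
print('knob',tri([ray(T,271,187),ray(S,298,211)]))
print('knob@.184',at_z(T,271,187,.184))
print('fine',tri([ray(T,361,283),ray(S,188,199)]),at_z(T,361,283,.045))
for n,u,v,z in [('A',361,287,.02),('B',202,288,.02),('glass rim',337,148,.091),('tub',243,145,.072),('tubl',243,158,0),('tl',143,103,0),('br',440,370,0),('spoon',166,190,0),('bowl near',200,158,0.03),('packet',298,312,0),('spout',266,231,.09)]:
    print(n,np.round(at_z(T,u,v,z),3))
a=R(0);print(ik([.58,.0,.3],a),ik([.55,.0,.3],R(90)),ik([.55,.0,.3],R(-90)))
E
```

```text
knob [0.64716877 0.02458088 0.18665858]
knob@.184 [0.6481414  0.02619831 0.184     ]
fine [ 0.43506464 -0.19245691  0.03689632] [ 0.43531431 -0.18855707  0.045     ]
A [ 0.426 -0.192  0.02 ]
B [0.427 0.208 0.02 ]
glass rim [ 0.766 -0.136  0.091]
tub [0.785 0.1   0.072]
tubl [0.773 0.106 0.   ]
tl [0.937 0.386 0.   ]
br [ 0.222 -0.38   0.   ]
spoon [0.687 0.313 0.   ]
bowl near [0.765 0.217 0.03 ]
packet [ 0.365 -0.034  0.   ]
spout [0.561 0.042 0.09 ]
[-1.13611146e+00  1.65295731e+01  7.99337982e+01 -2.54444375e-14
  8.35366287e+01 -9.11361115e+01] None [-1.19808997e+00  1.36630777e+01  8.38756403e+01 -2.54444375e-14
  8.24612820e+01 -1.19808997e+00]
```

```bash
python3 - <<'E'
from h import *
grip(.06,20)
goto([.648,.0255,.27],R(-90)); st()
p=camera_params('wrist');im=snapshot('wrist')
cv2.imwrite('pics/w1.png',im[:,:,::-1]); print(p['position'],proj(p,[.648,.0255,.1955],True),proj(p,[.648,.0255,.184],True))
E
```

```text
t3.4 tcp [0.6478 0.0265 0.27  ] F [ 0.6 -0.1  1.1] T [-0.07  0.03  0.04] w0.0598 g0.0
[0.64751238 0.10804894 0.44096782] [281.74992747 218.01307279] [281.73101774 213.59635159]
```

View pics/w1.png

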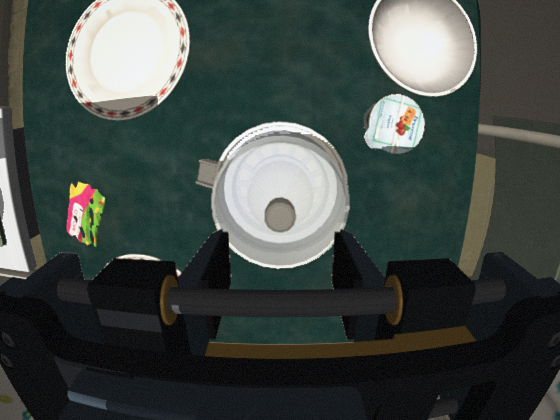

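The wrist view shows the knob at about (280,214), within 2 mm of the predicted position. Next I remove the cover.

```bash
python3 - <<'E'
from h import *
Rd=R(-90)
servo_line([.6475,.0265,.176],rate=.1); st()
grip(.0,25); s=st()
x,y=s['ee_pos'][:2]
servo_line([x,y,.29],rate=.12); st()
goto([.66,-.29,.25],Rd)
print(servo_line([.66,-.29,.072],rate=.08,until_force=4)); st()
grip(.06); servo_line([.66,-.29,.2],rate=.2)
goto([.648,.0265,.26],Rd); st()
p=camera_params('wrist');im=snapshot('wrist')
cv2.imwrite('pics/w2.png',im[:,:,::-1])
for z in (.095,.130,.161,.151,.141): print(z,proj(p,[.6475,.0265,z],True))
cv2.imwrite('pics/t2.png',snapshot('top')[:,:,::-1])
E
```

```text
t4.6 tcp [0.648  0.0265 0.1768] F [0.3 0.5 0.5] T [-0.09  0.04 -0.02] w0.0601 g0.0
t5.2 tcp [0.6475 0.0265 0.1761] F [-1.5  0.2  0.4] T [-0.1   0.16 -0.01] w0.0256 g25.0
t6.3 tcp [0.647  0.0265 0.289 ] F [ 1.2  0.7 -1.3] T [-0.09  0.09  0.02] w0.0254 g25.0
True
t9.5 tcp [ 0.66  -0.29   0.077] F [-0.1  0.5  3.9] T [-0.1   0.04 -0.  ] w0.0252 g25.0
t12.2 tcp [0.6481 0.0253 0.2594] F [-0.1 -0.5 -0.6] T [-0.12  0.06  0.01] w0.0599 g0.0
0.095 [281.03733227 188.80206208]
0.13 [280.98564136 197.35212232]
0.161 [280.92949026 206.64311056]
0.151 [280.9488599  203.43775809]
0.141 [280.96699199 200.43755495]
```

View pics/w2.png

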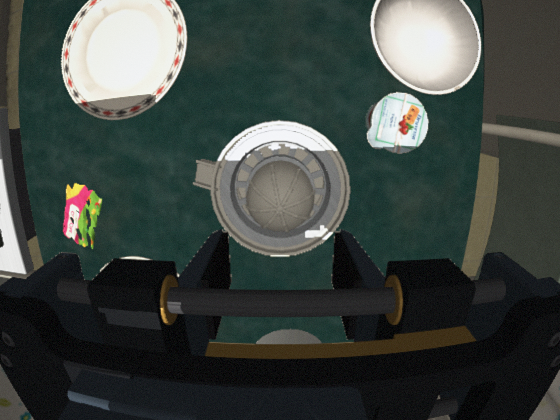

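The cover is off, and a white ribbed cone shows at about (281,190). I'll grip the outermost cone, and the width will tell which one it is.

```bash
cat >> h.py <<'E'
SLOT={'L':(.57,-.14),'M':(.46,.01),'S':(.62,.23)}
DIA={'L':.066,'M':.053,'S':.040}
def take_off(J,z=.103,op=.088):
    goto([J[0],J[1],.26],R(-90)); grip(op,20)
    print('hit',servo_line([J[0],J[1],z],rate=.1,until_force=8)); s=st(); z0=s['ee_pos'][2]
    grip(0,20); s=st(); k=min(DIA,key=lambda k:abs(DIA[k]-s['width'])); print(k)
    servo_line([*J,.28],rate=.12); s=st()
    X=SLOT[k]; goto([*X,.2],R(-90))
    print('hit',servo_line([*X,z0-.099-.004],rate=.1,until_force=4)); s=st()
    grip(min(.091,DIA[k]+.02)); servo_line([*X,.2],rate=.25); return k
E
python3 - <<'E'
from h import *
J=(.6472,.0265)
take_off(J)
goto([.648,.0265,.26],R(-90))
p=camera_params('wrist');im=snapshot('wrist')
cv2.imwrite('pics/w3.png',cv2.resize(im[100:280,190:370,::-1],(540,540)))
E
```

```text
hit False
t14.8 tcp [0.6476 0.0265 0.1037] F [ 0.7 -0.3 -0.4] T [-0.06  0.05 -0.02] w0.0881 g0.0
t15.3 tcp [0.6473 0.0265 0.1032] F [-0.5 -0.2  0.9] T [-0.13  0.16  0.  ] w0.0661 g20.0
L
t16.9 tcp [0.6469 0.0265 0.2791] F [-0.1  1.3 -0.4] T [-0.05  0.05 -0.03] w0.0661 g20.0
hit True
t19.6 tcp [ 0.5697 -0.14    0.0041] F [0.2 0.3 3.9] T [-0.05  0.12  0.01] w0.0659 g20.0
```

View pics/w3.png

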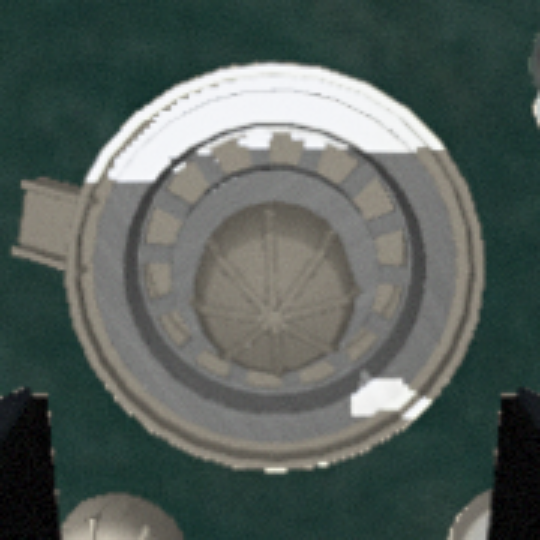

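The large cone (66 mm) is set down, and the medium one is now visible with its apex near (281,207). Next I take off the medium cone, then the small one.

```bash
python3 - <<'E'
from h import *
J=(.6472,.0255)
k=take_off(J)
if k=='M': k=take_off(J)
goto([.648,.0265,.26],R(-90))
p=camera_params('wrist');im=snapshot('wrist')
for z in (.095,.127,.121): print(z,proj(p,[.6475,.0265,z],True))
cv2.imwrite('pics/w4.png',cv2.resize(im[130:250,220:340,::-1],(600,600)))
cv2.imwrite('pics/t4.png',snapshot('top')[:,:,::-1])
E
```

```text
hit False
t24.1 tcp [0.6476 0.0255 0.1037] F [ 0.2  0.8 -0.7] T [-0.1   0.05 -0.05] w0.0880 g0.0
t24.7 tcp [0.6472 0.0255 0.103 ] F [-0.4 -1.  -0.5] T [-0.09  0.11 -0.01] w0.0537 g20.0
M
t26.3 tcp [0.6469 0.0255 0.2791] F [-0.3 -0.3  0.3] T [-0.07  0.05  0.01] w0.0539 g20.0
hit True
t29.0 tcp [0.4595 0.01   0.0039] F [-0.2 -0.7  4.7] T [-0.06  0.16 -0.01] w0.0536 g20.0
hit False
t33.4 tcp [0.6476 0.0255 0.1037] F [-0.  -0.2  0.1] T [-0.11  0.05  0.02] w0.0882 g0.0
t34.2 tcp [0.6472 0.0255 0.103 ] F [ 0.4 -0.1 -0.1] T [-0.1   0.04 -0.03] w0.0395 g20.0
S
t35.8 tcp [0.6469 0.0255 0.2791] F [ 0.6  0.5 -0.4] T [-0.08  0.09 -0.03] w0.0396 g20.0
hit True
t38.5 tcp [0.6198 0.2299 0.0039] F [-0.  -0.6  4.3] T [-0.11  0.12  0.  ] w0.0397 g20.0
0.095 [281.71873135 191.26049456]
0.127 [281.69755566 199.18775412]
0.121 [281.70186129 197.58444605]
```

View pics/w4.png

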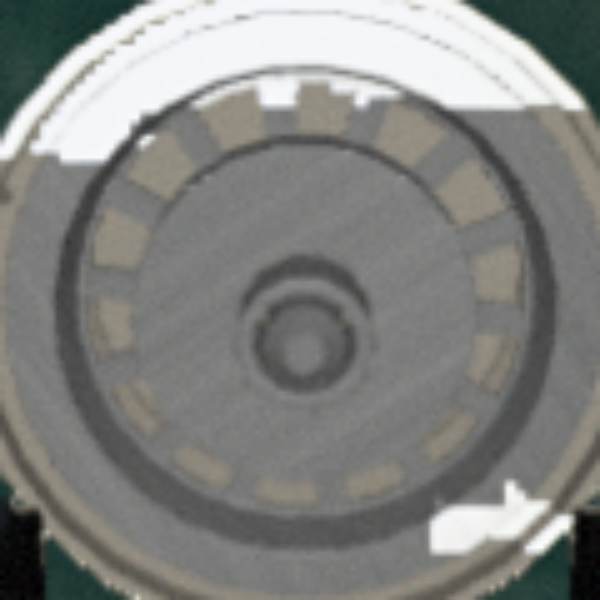

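View pics/t4.png

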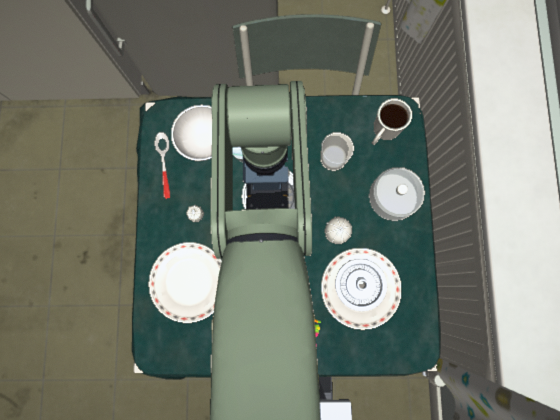

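The collar bore is at about (281,198) with the spindle tip at about (281,200), agreeing with the estimate to about 1 mm. In the top view the cones and cover stand clear, but plate_b has been knocked aside and is now centred near (189,282.5).

```bash
python3 - <<'E'
from h import *
Rd=R(-90)
B=at_z(camera_params('top'),189,282.5,.02); print(B)
J=(.6470,.0262)
grip(.05,35)
print('hit',servo_line([*J,.102],rate=.12,until_force=8)); st()
grip(0,35); s=st(); gx=s['ee_pos']
servo_line([*J,.28],rate=.1); st()
goto([B[0],B[1],.15],Rd)
p=camera_params('wrist'); im=snapshot('wrist'); cv2.imwrite('pics/w5.png',im[:,:,::-1])
print(proj(p,[B[0],B[1],.02],True))
t=snapshot('top'); cv2.imwrite('pics/t5.png',t[:,:,::-1])
p=camera_params('top')
E
```

```text
[0.44155019 0.24097798 0.02      ]
hit False
t42.8 tcp [0.6476 0.0262 0.1029] F [ 0.1  0.1 -0.2] T [-0.07  0.08 -0.01] w0.0500 g0.0
t43.2 tcp [0.6471 0.0262 0.1023] F [-0.6 -0.3  0.8] T [-0.03  0.11  0.02] w0.0270 g35.0
t45.2 tcp [0.6468 0.0262 0.2793] F [ 0.  -0.1 -1.1] T [-0.1   0.08  0.02] w0.0272 g35.0
[279.6760928  198.43653383]
```

View pics/w5.png

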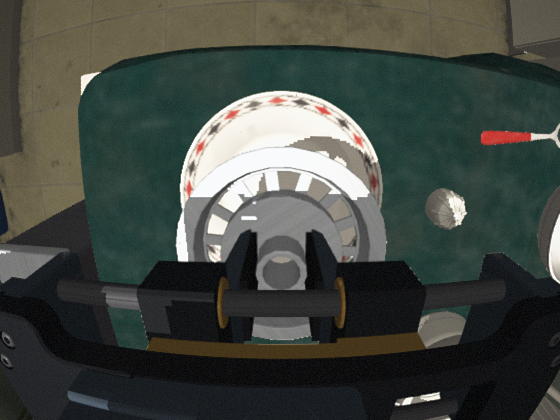

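The wrist view shows the strainer held over plate_b. The plate rim spans columns 180 to 383 with its top at row 91, which matches the estimate. I'll lower it.

```bash
python3 - <<'E'
from h import *
Rd=R(-90); B=np.array([.4415,.241])
p=camera_params('wrist')
print(proj(p,[B[0],B[1]+.1,.021],True), at_z(p,281.5,91,.021,True)-[0,.1,0])
B=np.array([.4425, np.mean([.241,at_z(p,281.5,91,.021,True)[1]-.1])]);print(B)
print('hit',servo_line([*B,.026],rate=.08,until_force=4)); s=st()
grip(.05); servo_line([*B,.2],rate=.2)
# look at fine strainer from same relative height as the juicer view (collar top .049 vs .121)
F=np.array([.4350,-.1905]); goto([*F,.188],Rd); st()
p=camera_params('wrist'); im=snapshot('wrist'); print(proj(p,[*F,.049],True))
c=cv2.resize(im[130:250,220:340,::-1],(600,600)); cv2.imwrite('pics/w6.png',c)
np.save('p6.npy',p,allow_pickle=True)
cv2.imwrite('pics/t6.png',snapshot('top')[:,:,::-1])
E
```

```text
[279.37756302  92.34440215] [0.443427  0.2422442 0.021    ]
[0.4425    0.2416221]
hit True
t47.9 tcp [0.442  0.2414 0.0298] F [-0.7  0.1  4. ] T [-0.19  0.16 -0.05] w0.0271 g35.0
t51.0 tcp [ 0.4353 -0.1898  0.1879] F [-0.6  0.1 -0.3] T [-0.13  0.11  0.03] w0.0503 g0.0
[281.18462719 196.85490994]
```

View pics/w6.png

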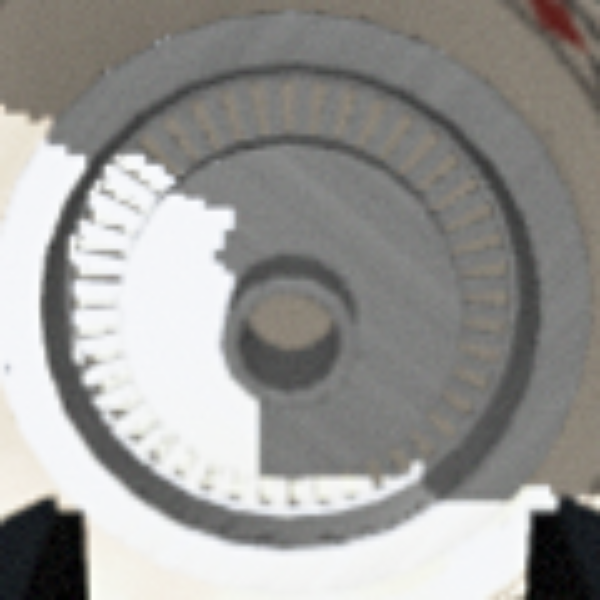

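View pics/t6.png

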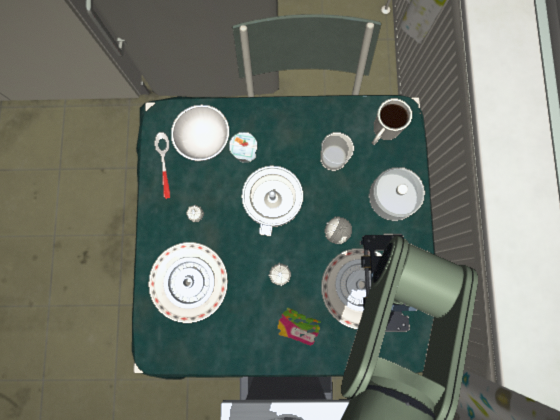

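The coarse strainer lies on plate_b. The fine collar bore is at crop (292,340), which is about (278,197.6) in the full picture, roughly 3 mm in -x from the guess. Next I view the bare spindle from the same relative pose.

```bash
python3 - <<'E'
from h import *
Rd=R(-90)
p=np.load('p6.npy',allow_pickle=True).item()
print('F',at_z(p,277.9,197.6,.049,True))
goto([.647,.0262,.266],Rd); st()
p=camera_params('wrist'); im=snapshot('wrist'); print(proj(p,[.647,.0262,.127],True),proj(p,[.647,.0262,.095],True))
np.save('p7.npy',p,allow_pickle=True)
cv2.imwrite('pics/w7.png',cv2.resize(im[130:250,220:340,::-1],(600,600)))
E
```

```text
F [ 0.43176066 -0.19126278  0.049     ]
t52.3 tcp [0.6463 0.0252 0.2657] F [-0.1 -0.2 -1. ] T [-0.03  0.    0.02] w0.0501 g0.0
[282.36969227 195.14945612] [282.30509723 187.6639802 ]
```

View pics/w7.png

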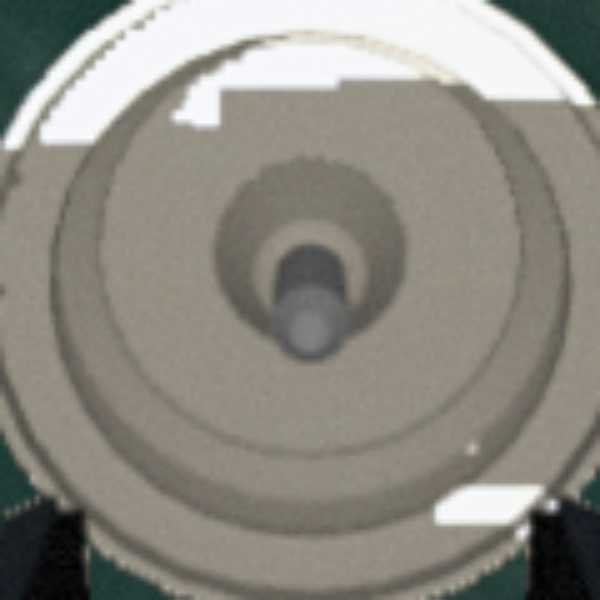

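The spindle tip is at crop (309,328), or (281.5,195.2) in full, so the spindle axis is near (0.6463,0.0262). Next I pick up the fine strainer and check how it sits in the hand.

```bash
python3 - <<'E'
from h import *
Rd=R(-90)
p=np.load('p7.npy',allow_pickle=True).item(); print('J',at_z(p,281.5,195.2,.127,True))
F=(.4318,-.1912)
goto([*F,.15],Rd); grip(.05,40)
print('hit',servo_line([*F,.0305],rate=.08,until_force=6)); st()
grip(0,40); s=st()
servo_line([*F,.2],rate=.12); goto([.6463,.0262,.28],Rd); dwell(.3); s=st()
p=camera_params('wrist'); im=snapshot('wrist'); X=s['ee_pos']
print(proj(p,X+[0,0,.0185],True))
cv2.imwrite('pics/w8.png',cv2.resize(im[200:340,210:350,::-1],(560,560)))
np.save('p8.npy',p,allow_pickle=True)
E
```

```text
J [0.64614455 0.0261489  0.127     ]
hit False
t55.5 tcp [ 0.4321 -0.1914  0.0309] F [ 0.1 -0.1  0.9] T [-0.08  0.06  0.01] w0.0499 g0.0
t56.0 tcp [ 0.4319 -0.1912  0.0307] F [-0.4 -0.   1.3] T [-0.04  0.1  -0.02] w0.0268 g40.0
t59.0 tcp [0.646  0.0253 0.2801] F [-0.6  0.2 -0.4] T [-0.09  0.06  0.02] w0.0270 g40.0
[281.74356169 272.15807111]
```

View pics/w8.png

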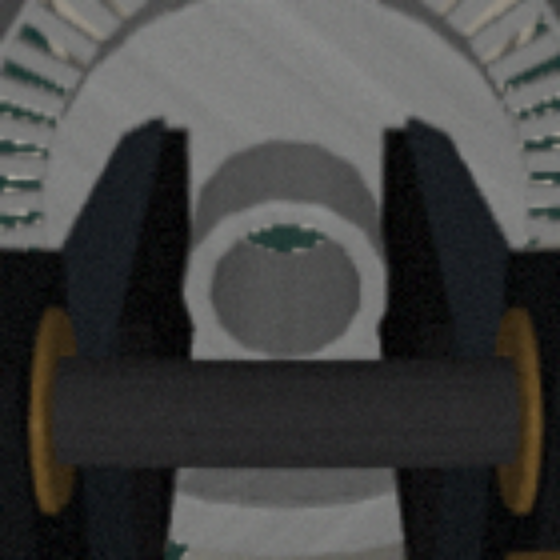

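The held bore is at crop (285,289), or (281,272) in full, which is within 0.3 mm of the tool axis. I'll lower it over the spindle with a force guard.

```bash
python3 - <<'E'
from h import *
J=(.6464,.0262)
servo_line([*J,.15],rate=.08); dwell(.2); st()
h=servo_line([*J,.1],rate=.04,until_force=8); print(h); st()
E
```

```text
t61.0 tcp [0.6466 0.0262 0.1503] F [-0.2  0.5 -1.8] T [-0.1   0.06  0.01] w0.0272 g40.0
True
t62.1 tcp [0.6461 0.0262 0.1031] F [-0.6 -1.1  4.6] T [-0.14  0.02 -0.03] w0.0272 g40.0
```

The strainer is home: TCP z is 0.1031 against 0.1027 expected. Next I release it and locate each cone from directly above, using its skirt circle as the check.

```bash
cat >> h.py <<'E'
SK={'L':.032,'M':.028,'S':.024}
def find(k,save=None):
    X=SLOT[k]; goto([X[0],X[1]-.082,.2],R(-90)); dwell(.3)
    p=camera_params('wrist'); im=snapshot('wrist')
    c=proj(p,[*X,SK[k]],True)
    hsv=cv2.cvtColor(im,cv2.COLOR_RGB2HSV)
    m=((hsv[...,1]<70)&(hsv[...,2]>80)).astype(np.uint8)
    if save: cv2.imwrite(save,np.hstack([im[:,:,::-1],np.dstack([m*255]*3)])[:, :])
    n,lab,stt,cen=cv2.connectedComponentsWithStats(m)
    i=1+np.argmin(np.hypot(*(cen[1:]-c).T)+1e3*(stt[1:,4]<300))
    cn=max(cv2.findContours((lab==i).astype(np.uint8),cv2.RETR_EXTERNAL,cv2.CHAIN_APPROX_NONE)[0],key=len)[:,0]
    P=np.array([at_z(p,u,v,SK[k],True)[:2] for u,v in cn]).astype(np.float32)
    (x,y),r=cv2.minEnclosingCircle(P); e=cv2.fitEllipse((P*1000).astype(np.float32))
    print(k,'circle %.4f %.4f r%.4f'%(x,y,r),'ellipse',np.round(e[0],1),np.round(e[1],1),'area_r %.4f'%np.sqrt(cv2.contourArea(P)/np.pi)); return np.array(e[0])/1000
E
python3 - <<'E'
from h import *
grip(.05); s=read_state(); servo_line([.6464,.0262,.28],rate=.2)
find('S','pics/fS.png'); find('L'); find('M'); st()
E
```

```text
S circle 0.6190 0.2296 r0.0219 ellipse [619.  229.9] [39.6 40.4] area_r 0.0198
L circle 0.5692 -0.1406 r0.0348 ellipse [ 569.2 -140.4] [64.  64.6] area_r 0.0320
M circle 0.4590 0.0101 r0.0284 ellipse [459.1  10.7] [51.5 52.6] area_r 0.0258
t67.6 tcp [ 0.4605 -0.0726  0.1997] F [-1.2  0.1 -0.9] T [-0.13 -0.02  0.01] w0.0503 g0.0
```

All three cones are found with the right sizes, within 1 mm of where I set them. Now I put them back, smallest first.

```bash
cat >> h.py <<'E'
def put_on(k,P,J):
    Rd=R(-90); goto([*P,.15],Rd); grip(min(.09,DIA[k]+.025),20)
    servo_line([*P,.0045],rate=.12,until_force=8); grip(0,20); s=st(); dz=s['ee_pos'][2]
    servo_line([*P,.15],rate=.15); goto([*J,.28],Rd)
    servo_line([*J,.20],rate=.12); dwell(.2)
    h=servo_line([*J,dz+.096],rate=.05,until_force=5); s=st(); print(k,h,'above home %.1f mm'%((s['ee_pos'][2]-dz-.099)*1000))
    return s['ee_pos'][2]-dz-.099
E
python3 - <<'E'
from h import *
J=(.6465,.0262)
if put_on('S',(.6195,.2299),J)<.0015:
    grip(.062); servo_line([*J,.28],rate=.2); st()
E
```

```text
t71.2 tcp [0.6196 0.2299 0.0048] F [-0.3 -0.2  2.1] T [-0.15  0.09 -0.02] w0.0397 g20.0
t76.0 tcp [0.6465 0.0262 0.1037] F [1.  0.4 4.2] T [-0.09  0.07  0.01] w0.0394 g20.0
S True above home -0.1 mm
t77.6 tcp [0.6459 0.0262 0.2786] F [ 1.1 -0.5  0.2] T [-0.06  0.1   0.04] w0.0621 g0.0
```

```bash
python3 - <<'E'
from h import *
J=(.6465,.0262)
for k,P in (('M',(.4594,.0104)),('L',(.5696,-.1402))):
    if put_on(k,P,J)>.0015: break
    grip(.088); servo_line([*J,.28],rate=.2); st()
E
```

```text
t80.8 tcp [0.4596 0.0104 0.0047] F [-0.   0.3  2.7] T [-0.09  0.14 -0.04] w0.0539 g20.0
t85.6 tcp [0.6465 0.0262 0.1038] F [-0.7 -0.6  4.3] T [-0.11  0.1  -0.  ] w0.0536 g20.0
M True above home 0.0 mm
t87.4 tcp [0.6458 0.0262 0.2786] F [-0.4 -0.1  1.1] T [-0.09  0.09  0.01] w0.0875 g0.0
t90.4 tcp [ 0.5695 -0.1403  0.0047] F [-0.4  0.   0.3] T [-0.08  0.14  0.02] w0.0659 g20.0
t95.2 tcp [0.6465 0.0262 0.1037] F [-0.8  0.1  4.8] T [-0.09  0.08  0.01] w0.0661 g20.0
L True above home 0.0 mm
t96.7 tcp [0.6459 0.0262 0.2786] F [ 0.3 -1.4 -0.1] T [-0.11  0.05 -0.06] w0.0878 g0.0
```

All cones are home. The cover goes on last.

```bash
python3 - <<'E'
from h import *
Rd=R(-90); J=(.6465,.0262)
goto([.66,-.29,.2],Rd); grip(.06,25)
servo_line([.66,-.29,.077],rate=.1,until_force=8); grip(0,25); s=st(); dz=s['ee_pos'][2]
servo_line([.66,-.29,.28],rate=.15); goto([*J,.29],Rd); servo_line([*J,.23],rate=.1); dwell(.2)
print(servo_line([*J,dz+.096],rate=.05,until_force=5)); s=st(); e=s['ee_pos'][2]-dz-.099; print('above home',e)
if e<.0015:
    grip(.06); servo_line([*J,.3],rate=.15); goto([.45,-.02,.35],Rd); st()
    a=snapshot('scene')[:,:,::-1]; cv2.imwrite('pics/s9.png',a)
    goto([.134,.559,.214],R(-15)); t=snapshot('top')[:,:,::-1]; cv2.imwrite('pics/t9.png',t)
    cv2.imwrite('pics/f9.png',np.hstack([cv2.resize(snapshot('scene')[180:300,220:380,::-1],(400,300)),cv2.resize(t[60:360,110:460],(400,343))[:300]]))
E
```

```text
t100.6 tcp [ 0.66   -0.29    0.0771] F [-0.3 -0.1  0.8] T [-0.1   0.06 -0.04] w0.0254 g25.0
True
t105.2 tcp [0.646  0.0262 0.1759] F [-0.  -0.2  4. ] T [-0.1  -0.05  0.03] w0.0253 g25.0
above home -0.00018923640046178414
t107.8 tcp [ 0.4509 -0.0199  0.3495] F [0.7 0.5 0. ] T [-0.08  0.07  0.03] w0.0599 g0.0
```

View pics/f9.png

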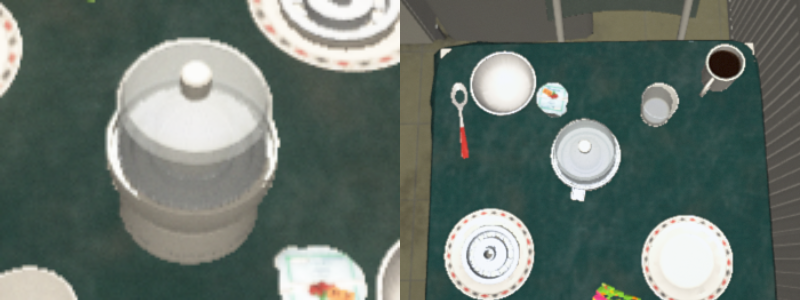

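The cover sits level inside the lip with the knob centred. The coarse strainer lies centred on plate_b, and the glass and tub are where they were.

```bash
python3 -c "
from workcell import *
print(sign_off())"
```

```text
the job is handed in; nothing more can be done
None
```

The job is handed in: the fine strainer is in the juicer with all three cones and the cover back on, each within about 0.5 mm of fully home. The coarse strainer lies on plate_b, and the glass and tub look unmoved.

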